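# Put the bench air on: drip can under the filter, valve opened to its set stop

### The arm

A 6-joint arm with a two-finger parallel gripper is mounted at the origin on a cart in front of the work surface, level with it; the furniture and walls round the work are solid. World frame = base frame: x ahead of the robot, y to its left, z up, the work surface at z = 0. Lengths are in m, angles in rad, forces in N, time in s.
With the tool pointing down it reaches from about 0.375 to 0.9 m from the base axis. Payload 3.1 kg.
Tool frame: the origin (TCP) lies at the very end of the fingers, on their centre line; the grasp point (between the pads) lies 19 mm behind it; z points along the fingers, y is the direction in which the jaws open and shut (so a half turn about z gives the same grasp; the last joint's range is limited). The gripper opens to 85 mm and grips with 20 to 120 N. Pads are 22 mm wide; open, the fingers measure 114 mm over their backs; the gripper's body (76 mm by 85 mm) begins 54 mm behind the grasp point. The pads swing forward as they close: fully open they stand 13 mm farther back than shut.
Start: joints at [1.02, 0.527, 1.433, -0, 1.181, -0.178], TCP at [0.227, 0.582, 0.231] pointing down, gripper open.
Joint ranges: [-3.08, 3.08], [-0.75, 2.2], [0.22, 2.44], [-1.43, 4.57], [0, 2.65], [-2.85, 2.85]. Speed limits (rad/s): [2.79, 2.79, 3.14, 3.14, 3.14, 3.14].

### API

Orientations are given as a unit quaternion [x, y, z, w].
In Python, from station import manip gives the robot as it stands. The module is installed in compiled form; this text tells all that it offers.
- The arm moves only by the tool send_rows, never from a script. Its argument "commands" is a list of rows, each an object with "delta_pos": the shift along the world's x, y, z in cm, a list of three; "yaw": the turn about the world's z in rad. A call has 1 to 10 rows; each row shifts and turns the pose as measured when the row begins; what a row does not reach is not made up. A row lasts 1/8 s, in which the tool goes at most 62.5 mm and 10.7 degrees, less where a joint would pass 70% of its speed; a pose out of reach is approached as far as the arm can. A call is refused whole if a number of a shift passes 6.25 or a number of a turn 0.188, either way. A call with a gripper value outside its range is refused whole. "grip" is the closure, from -1 (fully open) to 1 (shut), set as the call begins (left out, the last holds). The fingers move at their own pace and stop on an object; "force" is the grip in N (left out, the last holds). Time passes only in rows, so rows that do not move let the fingers close. It gives the time, the measured TCP pose, the force and the opening at its end, in the units of the state.
- manip.sense(): the state, without advancing time (a new reading comes with each control period).
- manip.snapshot(name): name is "scene" or "top"; returns the picture (400x640x3 uint8, blue, green, red); there is no depth.
- manip.get_calibration(name): a dict with "fx", "fy", "cx", "cy" (pixels), "dist_coeffs" ([k1, k2, p1, p2, k3] as OpenCV has them; the pictures are not rectified), "world_to_cam" (4x4, takes a point from world to camera coordinates). Camera axes: x right, y down, z forward; pixel columns grow to the right and rows downward; lengths in m; the calibration is good to about 2 mm. A picture is of the moment at which its call begins. get_calibration takes no time and is no camera call.
- manip.sign_off(): hands the job in, once; it reports no verdict.
The state is a dict: "t": time; "q": joint angles; "qd": joint speeds; "tau": joint torques, N m; "tcp_pos": TCP position; "tool_rot": TCP orientation; "force": force on the tool from outside, world axes, zero at the start; "ft_torque": the same for the moment, N m; "finger_gap": opening from 0.0 (shut) to 1.0 (fully open).
Only numpy, scipy, OpenCV 4.12 (cv2) and the standard library are available. Lean on these libraries where they do the work, as an engineer would, in place of code of your own. Each camera call takes 0.05 s, during which the arm holds its last target. There are 200 camera calls.

### The job

Put the bench air unit into service. First hang the drip can by its bail on the hook in front of the filter, so that the drain tube ends over its mouth, and let go of it; then open the air valve by its lever until the lever is snug against the buffer of the travel stop clamped on its quadrant, going by feel and without forcing the stop. Leave the can hanging, the lever against the stop, and the other things where they stand.

Things in the scene. Friction and masses are not known exactly. Their poses are not given: they have to be found in the camera images.
- air_unit: Compressed-air unit, fixed: two upright pipes on a base plate 90 x 310 mm carry a level pipe at 205 mm height along its own y; on it a brass ball valve (y = -80 mm), the filter (y = +30, x -25 to +25, top 232 high) with hook and drain tube towards -x, and the regulator (y = +92, knob to 266 high). Origin: centre of the plate's underside; x points to the back, away from the robot, z up.
- valve_lever: Lever of the ball valve, level; origin on the vertical stem axis, 245 mm above the bench; it points along its own -x. Steel bar 16 mm wide, 6 thick, then a grey grip 21 wide, 13 thick, from 59 to 121 mm out. Shut: square across the pipe, its x along the unit's x. Opens counterclockwise seen from above, towards the unit's -y (90 degrees = along the pipe). About 3 N at the grip turns it; it stays put.
- lever_grip (a point): Centre of the lever's plastic grip, 90 mm from the stem axis, 249 mm above the bench.
- quadrant (a point): Middle of the slot of the dark quadrant plate beside the stem, 240 mm high. In the slot, 43.5 mm from the stem axis, a travel stop is clamped: steel block 11 x 12 x 19 mm, screw head on top, rubber buffer (2 mm give) facing the lever. It is set anywhere from 40 to 83 degrees of opening: feel for it. 8 to 18 N across the grip seats the lever on it; over 28 N would force it.
- drip_can: Aluminium drip can, 83 mm across, 45 mm high, about 160 g, with a rigid upright bail of 9 mm black rod over it: the bail spans its own y axis (legs at y = -55 and +55 mm), its top bar is straight for 88 mm. Origin: centre of the underside, z up.
- can_bail (a point): Middle of the bail's top bar, 135 mm above the can's underside; the bar runs along the can's y. The hook goes under this point; the bar can be gripped to either side of it.
- can_mouth (a point): Centre of the can's mouth, 45 mm above its underside.
- hook_seat (a point): Where the middle of the bail bar lies when hung, 155 mm above the bench. The hook is an 8 mm rod in the unit's x-z plane, open at the top: its upturned tip stands 19 mm in front of this point (unit's -x) and reaches 15 mm above it; from 10 mm behind this point the rod climbs steeply backwards to 199 mm above the bench.
- drain_end (a point): Lower end of the drain tube, 108 mm above the bench, 18 mm behind the hook seat: the can passes below it. With the bail bar 32 mm above the hook seat the can's rim clears the tube by 10 mm.
- paint_pot: Bystander: small round paint pot, 61 x 50 x 55 mm; origin at the centre of its underside.
- tape_measure: Bystander: tape measure 66 x 78 x 38 mm; origin at the centre of its underside.
- duct_tape: Bystander: roll of black tape 59 x 57 x 19 mm; origin at the centre of its underside.

How it is judged:
On the way:
1. the drip can hangs on the hook, let go (distance between can_bail and hook_seat below 0.015 m and contact force between drip_can and air_unit above 0.5 N and contact force between drip_can and the fingers below 0.05 N and height (world z) of drip_can above 0.01 m), for 0.2 s.
At the end, for the whole second after the job is handed in: Can hanging clear of the bench at rest: bail bar within 15 mm of the hook seat, tilt under 0.2 rad, drain end within 33 mm of the mouth's centre. Lever left snug on the travel stop's buffer: still bearing on it with over 1 N (distance between can_bail and hook_seat below 0.015 m and horizontal distance between can_mouth and drain_end below 0.033 m and angle between drip_can's own z axis and vertical below 0.2 rad and height (world z) of drip_can above 0.01 m and linear speed of drip_can below 0.05 m/s and contact force between valve_lever and air_unit above 1 N); the robot touches nothing.
It fails at once if the stop was forced (lever pressed on it with over 55 N, about 29 N at the grip) (contact force between valve_lever and air_unit above 55 N).
It fails at once if the valve was opened (over 0.25 rad) while the can was not hanging on its hook (angle between the x axis of valve_lever and the x axis of air_unit, either way round above 0.25 rad and distance between can_bail and hook_seat above 0.03 m).
It fails at once if a bystander was moved (over 30 mm) (distance of any of paint_pot, tape_measure, duct_tape from where it was at the start of the episode above 0.03 m).
It also fails if it takes over 67 s, if anything falls off the work surface, if the arm or the gripper's body presses on something with over 40 N, if the wrist force passes 120 N, or if a joint passes its speed limit or range.

## Working session

There is one attempt and no reset: what is moved stays moved. The work goes in short steps, Python scripts to look and compute and a tool call to move; the robot and the scene stay as the last step left them, time stands still between calls to the robot, and variables do not carry over. Pictures are saved under pics/ and viewed, about 8 in all and at most 12, crops included, and the job is handed in when it is done.

Besides the shell and the picture viewer there is one more tool, called after "Request:" by a JSON object that holds its "fn" and its "kwargs", one argument or row to a line. send_rows: Moves the arm, as the interface text tells. Its arguments: {"type":"object","properties":{"commands":{"type":"array","items":{"type":"object","properties":{"delta_pos":{"type":"array","items":{"type":"number"}},"yaw":{"type":"number"}}}},"grip":{"type":"number"},"force":{"type":"number"}},"required":["commands"]}

```bash
mkdir -p pics; cat > h.py <<'E'
import numpy as np, cv2
from station import manip
def cal(n):
    c=manip.get_calibration(n); K=np.array([[c['fx'],0,c['cx']],[0,c['fy'],c['cy']],[0,0,1]]); return K,np.array(c['dist_coeffs'],float),np.array(c['world_to_cam'])
def ray(n,uv):
    K,d,T=cal(n); p=cv2.undistortPoints(np.array([[uv]],float),K,d)[0,0]
    R=T[:3,:3]; return -R.T@T[:3,3], R.T@np.array([p[0],p[1],1])
def onz(n,uv,z):
    o,v=ray(n,uv); return o+v*(z-o[2])/v[2]
def tri(a,b):
    o,v=ray('scene',a); p,w=ray('top',b); s=np.linalg.lstsq(np.c_[v,-w],p-o,rcond=None)[0]
    A=o+v*s[0];B=p+w*s[1]; return (A+B)/2,np.linalg.norm(A-B)
def proj(n,P):
    K,d,T=cal(n); return cv2.projectPoints(np.array(P,float).reshape(-1,3),cv2.Rodrigues(T[:3,:3])[0],T[:3,3],K,d)[0][:,0]
E
python3 - <<'E'
from h import *
for n in('scene','top'):
    cv2.imwrite(f'pics/{n}0.png',manip.snapshot(n)); K,d,T=cal(n); print(n,K[0,0],(-T[:3,:3].T@T[:3,3]).round(3),T[:3,:3].round(2).tolist())
s=manip.sense();print(s['t'],s['tcp_pos'],s['tool_rot'],s['force'])
E
```

```text
scene 463.82413419645576 [ 0.192 -0.616  0.933] [[0.89, -0.45, -0.01], [-0.33, -0.64, -0.7], [0.31, 0.63, -0.72]]
top 484.73327453419296 [0.472 0.057 1.261] [[0.02, -1.0, 0.0], [-1.0, -0.02, -0.04], [0.04, -0.0, -1.0]]
0.1 [0.22667905 0.58175535 0.23042925] [ 1.84861972e-01  9.82763994e-01 -9.18295086e-04 -3.74596615e-04] [0.14958942 1.06352699 0.6078037 ]
```

View pics/scene0.png

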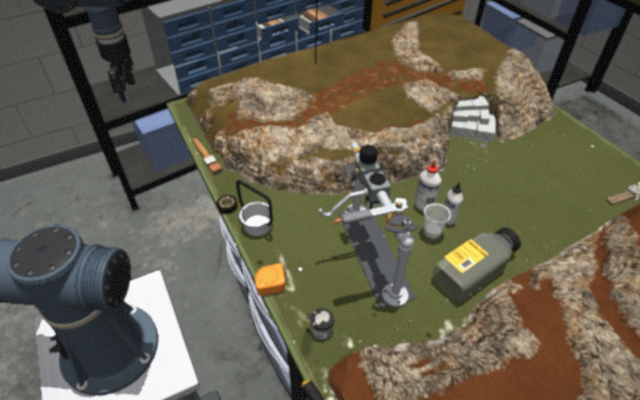

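View pics/top0.png

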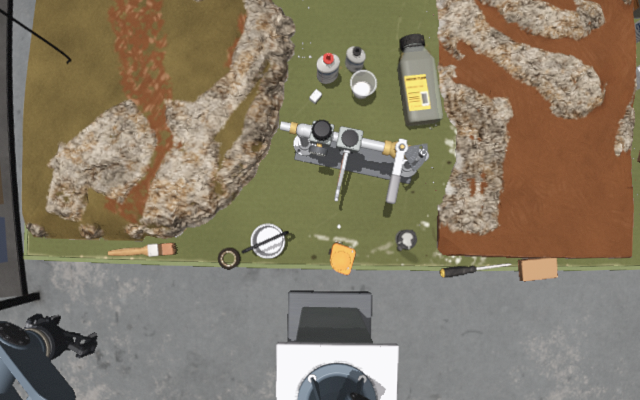

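The scene view shows the can at (256,218) with its bail, the unit around (375,200) and the lever grip at (365,214). The top view shows the can at (268,240), tape roll at (229,258), hook at (341,190), lever from (403,147) to (391,200), and pot at (405,240). Next I'll zoom in on both.

```bash
python3 - <<'E'
from h import *
t=cv2.imread('pics/top0.png')[110:275,215:435]; s=cv2.imread('pics/scene0.png')[135:285,215:425]
cv2.imwrite('pics/tc.png',cv2.resize(t,None,fx=3.6,fy=3.6,interpolation=cv2.INTER_CUBIC))
cv2.imwrite('pics/sc.png',cv2.resize(s,None,fx=3.8,fy=3.8,interpolation=cv2.INTER_CUBIC))
E
```

```text
(no output)
```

View pics/tc.png

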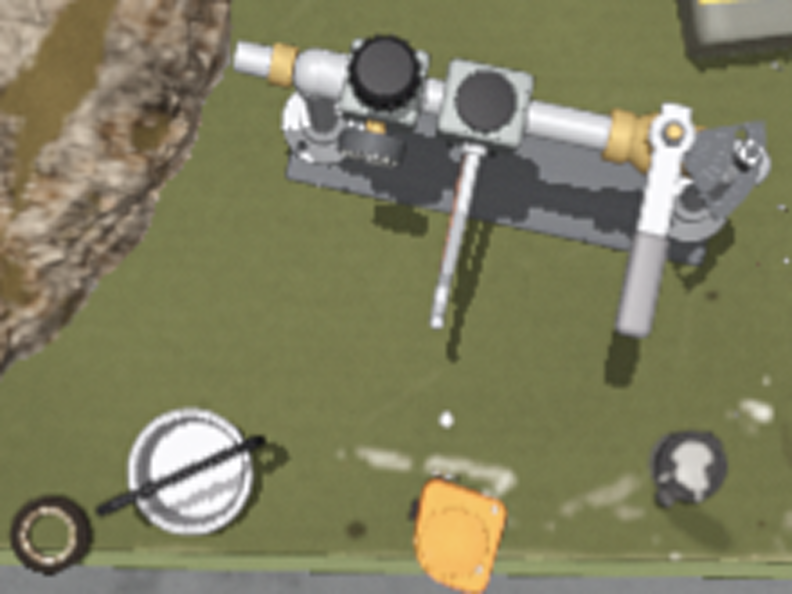

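View pics/sc.png

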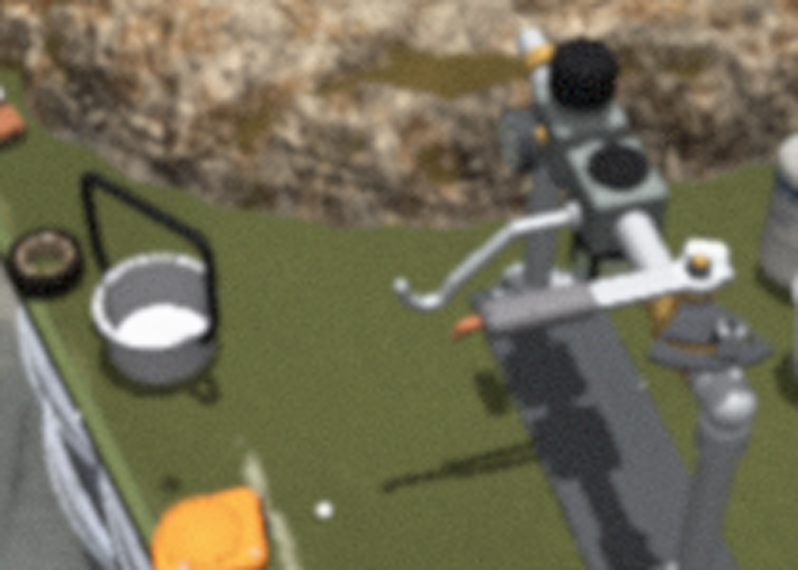

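```bash
python3 - <<'E'
from h import *
T=lambda x,y:(x/3.6+215,y/3.6+110)
S=lambda x,y:(x/3.8+215,y/3.8+135)
stem=onz('top',T(673,132),.255); ge=onz('top',T(634,333),.252)
print('stem',stem,'gripend',ge,np.linalg.norm(stem-ge), 'yaw',np.arctan2(*(stem-ge)[[1,0]]))
flt=onz('top',T(486,102),.236); knob=onz('top',T(385,70),.266)
print('flt',flt,'knob',knob, 'yaw from flt-stem',np.arctan2(*(flt-stem)[[1,0]])-np.pi/2, np.linalg.norm((flt-stem)[:2]), np.linalg.norm((knob-stem)[:2]))
tip=onz('top',T(437,320),.168); print('tip',tip, tri(S(400,285),T(437,320)))
c=[onz('top',T(*p),.130) for p in((100,509),(262,439))]; print('bail',c,np.linalg.norm(c[0]-c[1]),(c[0]+c[1])/2,np.arctan2(*(c[1]-c[0])[[1,0]]))
print(tri(S(90,178),T(103,508)),tri(S(207,245),T(260,440)))
print('mouth',onz('top',T(190,471),.045),'tape',onz('top',T(50,535),.019),'orange',onz('top',T(460,535),.038),'pot',onz('top',T(690,467),.055))
for p in((290,180),(640,250)): print('plate edge',onz('top',T(*p),.01))
for yaw in(-.17,-.2,-.14):
    R=np.array([[np.cos(yaw),-np.sin(yaw)],[np.sin(yaw),np.cos(yaw)]]); print(yaw,R.T@(tip-stem)[:2],R.T@(flt-stem)[:2],R.T@(knob-stem)[:2])
E
```

```text
stem [ 0.63133861 -0.11756662  0.255     ] gripend [ 0.51363758 -0.09608625  0.252     ] 0.11968266134242024 yaw -0.1805128915083896
flt [ 0.649862   -0.00914251  0.236     ] knob [0.66218532 0.05124852 0.266     ] yaw from flt-stem -0.1692083789078742 0.10999502307843527 0.17161023836408798
tip [0.52309215 0.01539395 0.168     ] (array([0.52352549, 0.01519062, 0.16749211]), np.float64(0.0008966923708041578))
bail [array([0.39827079, 0.2304848 , 0.13      ]), array([0.44574631, 0.12600362, 0.13      ])] 0.11476168048194788 [0.42200855 0.17824421 0.13      ] -1.1442951534293926
(array([0.40079329, 0.22796257, 0.12906279]), np.float64(0.004018126614214225)) (array([0.44507029, 0.12693837, 0.13662609]), np.float64(0.00034993100834026917))
mouth [0.42053139 0.18101514 0.045     ] tape [0.3716541  0.28314824 0.019     ] orange [ 0.37887179 -0.00811311  0.038     ] pot [ 0.42938744 -0.16629425  0.055     ]
plate edge [0.62964179 0.11696065 0.01      ]
plate edge [ 0.58364865 -0.13648958  0.01      ]
-0.17 [-0.12918064  0.11273052] [-8.70743712e-05  1.09994989e-01] [0.0018415  0.17160036]
-0.2 [-0.13250392  0.10880496] [-0.00338639  0.10994288] [-0.00330657  0.17157838]
-0.14 [-0.12574111  0.11655464] [0.00321232 0.10994811] [0.00698791 0.17146791]
```

The views agree:
- **Sizes:** stem to filter comes out at 110 mm, stem to regulator at 172 mm, and grip end at 120 mm.
- **Unit:** yaw is about -0.178, and the hook seat is about (0.542, 0.011).
- **Bail:** middle is about (0.4215, 0.178), with the bar at 1.997 rad.

I'll grip 29 mm to the left of the middle, at about (0.4095, 0.2045).

Request:
{"fn": "send_rows", "kwargs": {
  "commands": [
    {"delta_pos": [1.8, -3.75, 0], "yaw": -0.08},
    {"delta_pos": [1.8, -3.75, 0], "yaw": -0.08},
    {"delta_pos": [1.8, -3.75, 0], "yaw": -0.08},
    {"delta_pos": [1.8, -3.75, 0], "yaw": -0.08},
    {"delta_pos": [1.8, -3.75, 0], "yaw": -0.08},
    {"delta_pos": [1.8, -3.75, 0], "yaw": -0.08},
    {"delta_pos": [1.8, -3.75, 0], "yaw": -0.08},
    {"delta_pos": [1.8, -3.75, 0], "yaw": -0.08},
    {"delta_pos": [1.8, -3.75, 0], "yaw": -0.08},
    {"delta_pos": [0, 0, 0], "yaw": 0}
  ],
  "grip": -0.2,
  "force": 80
}}

```text
t: 1.35
tcp_pos: [0.3906, 0.2332, 0.227]
tool_rot: [0.528, 0.849, -0.003, -0.002]
force: [-0.6, 0.0, 0.4]
finger_gap: 0.596
```

Request:
{"fn": "send_rows", "kwargs": {
  "commands": [
    {"delta_pos": [1.9, -2.9, -3], "yaw": -0.03},
    {"delta_pos": [0, 0, -1], "yaw": 0},
    {"delta_pos": [0, 0, 0], "yaw": 0}
  ]
}}

```text
t: 1.72
tcp_pos: [0.4092, 0.2053, 0.1862]
tool_rot: [0.541, 0.841, -0.002, -0.002]
force: [-0.7, -0.4, -0.2]
finger_gap: 0.597
```

```bash
python3 - <<'E'
from h import *
a=manip.snapshot('top');b=manip.snapshot('scene');s=manip.sense();print(s['tcp_pos'],s['tool_rot'],s['finger_gap'])
A=cv2.resize(a[200:280,200:320],None,fx=3.3,fy=3.3,interpolation=2);B=cv2.resize(b[140:260,190:310],None,fx=3.3,fy=3.3,interpolation=2)
A=cv2.copyMakeBorder(A,0,B.shape[0]-A.shape[0],0,0,cv2.BORDER_CONSTANT)
cv2.imwrite('pics/g1.png',np.hstack([A,B]))
E
```

```text
[0.40980811 0.20561668 0.18699016] [ 0.54027381  0.84148727 -0.00117054 -0.00141858] 0.5992460400455166
```

View pics/g1.png

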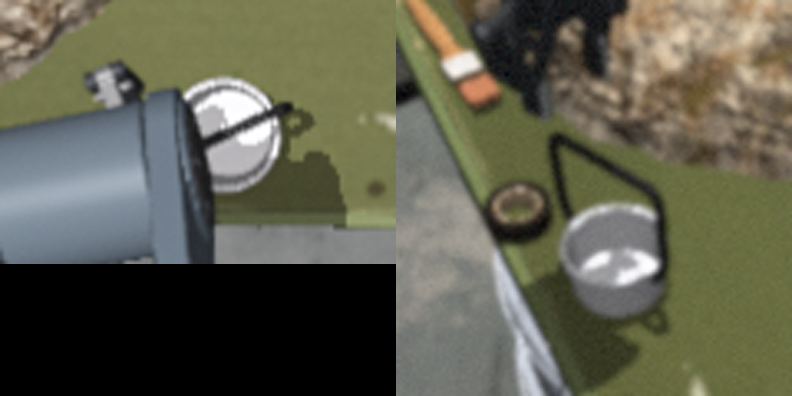

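The fingers, at (540,80) and (605,50) in the scene crop, stand above the left end of the bar on either side of it, and the can hasn't moved. Going down to grip.

Request:
{"fn": "send_rows", "kwargs": {
  "commands": [
    {"delta_pos": [0, -0.1, -3], "yaw": 0},
    {"delta_pos": [0, 0, -3], "yaw": 0},
    {"delta_pos": [0, 0, -1], "yaw": 0},
    {"delta_pos": [0, 0, 0], "yaw": 0}
  ]
}}

```text
t: 2.33
tcp_pos: [0.4112, 0.2086, 0.1188]
tool_rot: [0.538, 0.843, 0.002, 0.001]
force: [-0.4, -0.5, 0.2]
finger_gap: 0.604
```

Request:
{"fn": "send_rows", "kwargs": {
  "commands": [
    {"delta_pos": [0, 0, 0], "yaw": 0},
    {"delta_pos": [0, 0, 0], "yaw": 0},
    {"delta_pos": [0, 0, 0], "yaw": 0},
    {"delta_pos": [0, 0, 0], "yaw": 0},
    {"delta_pos": [0, 0, 0], "yaw": 0},
    {"delta_pos": [0, 0, 0], "yaw": 0}
  ],
  "grip": 1,
  "force": 80
}}

```text
t: 3.08
tcp_pos: [0.4124, 0.2092, 0.1213]
tool_rot: [0.537, 0.843, 0.004, 0.003]
force: [0.2, 0.5, -1.5]
finger_gap: 0.073
```

Request:
{"fn": "send_rows", "kwargs": {
  "commands": [
    {"delta_pos": [0, 0, 1.5], "yaw": 0},
    {"delta_pos": [0, 0, 3], "yaw": 0},
    {"delta_pos": [0, 0, 2], "yaw": 0},
    {"delta_pos": [0, 0, 0], "yaw": 0}
  ]
}}

```text
t: 3.58
tcp_pos: [0.4114, 0.2088, 0.1868]
tool_rot: [0.538, 0.843, 0.003, 0.002]
force: [0.4, 0.2, -1.6]
finger_gap: 0.066
```

```bash
python3 - <<'E'
from h import *
a=manip.snapshot('top');b=manip.snapshot('scene');s=manip.sense();print(s['tcp_pos'],s['tool_rot'],s['finger_gap'],s['force'])
A=cv2.resize(a[200:280,200:320],None,fx=3.3,fy=3.3,interpolation=2);B=cv2.resize(b[140:260,190:310],None,fx=3.3,fy=3.3,interpolation=2)
A=cv2.copyMakeBorder(A,0,B.shape[0]-A.shape[0],0,0,cv2.BORDER_CONSTANT)
cv2.imwrite('pics/g2.png',np.hstack([A,B]))
E
```

```text
[0.41020119 0.20847252 0.18546683] [5.37639228e-01 8.43173547e-01 1.44235965e-03 5.90680561e-04] 0.07002000781289924 [ 0.28323372  0.09074504 -2.20337328]
```

View pics/g2.png

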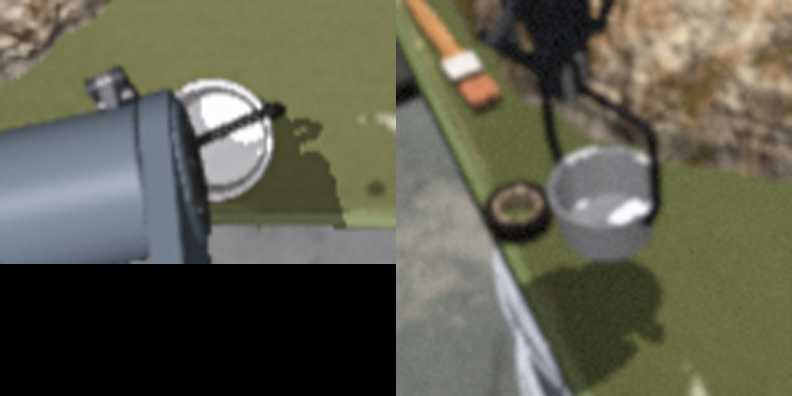

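The can is held and lifted, roughly level. The free corner of the bail shows at (650,125) in the scene crop and (280,108) in the top crop. I'll work out where the bail middle sits relative to the TCP.

```bash
python3 - <<'E'
from h import *
s=manip.sense(); p=s['tcp_pos'];x,y,z,w=s['tool_rot']
e,g=tri(((650-396)/3.3+190,125/3.3+140),(281/3.3+200,107.5/3.3+200)); print('corner',e,g,'tcp',p)
ya=np.arctan2(2*y*y-1,2*x*y); bar=ya+np.pi/2; u=np.array([np.cos(bar),np.sin(bar)]); n=np.array([-u[1],u[0]])
d=(e-p)[:2]; print('jaw',ya,'along',d@u,'perp',d@n)
m=onz('top',(222/3.3+200,140/3.3+200),.11);d=(m-p)[:2];print('mouth along',d@u,'perp',d@n)
E
```

```text
corner [0.44534402 0.12723997 0.20720557] 0.0015495908041240855 tcp [0.41020119 0.20847252 0.18546683]
jaw 0.4355230907858634 along -0.08847566998586343 perp 0.0024085402479360513
mouth along -0.03381303713039723 perp 0.005490240627105629
```

Request:
{"fn": "send_rows", "kwargs": {
  "commands": [
    {"delta_pos": [0.7, -1.9, 0], "yaw": -0.08},
    {"delta_pos": [0.7, -1.9, 0], "yaw": -0.08},
    {"delta_pos": [0.7, -1.9, 0], "yaw": -0.08},
    {"delta_pos": [0.7, -1.9, 0], "yaw": -0.08},
    {"delta_pos": [0.7, -1.9, 0], "yaw": -0.08},
    {"delta_pos": [0.7, -1.9, 0], "yaw": -0.08},
    {"delta_pos": [0.7, -1.9, 0], "yaw": -0.08},
    {"delta_pos": [0.7, -1.9, 0], "yaw": -0.05},
    {"delta_pos": [0, 0, 0], "yaw": 0},
    {"delta_pos": [0, 0, 0], "yaw": 0}
  ]
}}

```text
t: 4.92
tcp_pos: [0.4593, 0.0522, 0.1733]
tool_rot: [0.772, 0.635, -0.006, -0.009]
force: [0.5, -0.1, -1.5]
finger_gap: 0.065
```

```bash
python3 - <<'E'
from h import *
a=manip.snapshot('top');b=manip.snapshot('scene');s=manip.sense();p=s['tcp_pos'];x,y,z,w=s['tool_rot'];ya=np.arctan2(2*y*y-1,2*x*y);ya-=np.pi*(ya>1.6)
print(p,s['tool_rot'],'jaw',ya,s['finger_gap'],s['force'])
A=cv2.resize(a[120:260,250:420],None,fx=2.3,fy=2.3,interpolation=2);B=cv2.resize(b[130:260,250:410],None,fx=2.5,fy=2.5,interpolation=2)
h=max(A.shape[0],B.shape[0]);f=lambda I:cv2.copyMakeBorder(I,0,h-I.shape[0],0,0,cv2.BORDER_CONSTANT)
cv2.imwrite('pics/h1.png',np.hstack([f(A),f(B)]))
E
```

```text
[0.45958155 0.05237827 0.17366314] [ 0.77193703  0.63560715 -0.0060975  -0.00892148] jaw -0.19322535987373118 0.06701665368066019 [ 0.06170854  0.05127215 -1.03669811]
```

View pics/h1.png

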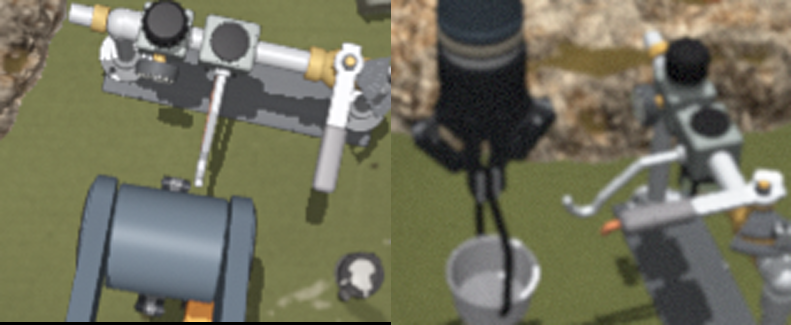

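The can hangs level just in front of the hook, whose tip is at (570,203) in the scene crop and (199,182) in the top crop. I'll check the bail against its projection.

```bash
python3 - <<'E'
from h import *
s=manip.sense();p=s['tcp_pos'];ya=-.193
for off in(0,.01):
  u=np.array([np.cos(ya+np.pi/2),np.sin(ya+np.pi/2),0]);m=p-.032*u+[0,0,.019]
  for P in(p+[0,0,.019],m,m-.055*u-[0,0,.012],m-.055*u-[0,0,.09],m-[0,0,.09],m-[0,0,.135]):
    q=proj('scene',P)[0];print(P.round(3),((q-[250,130])*2.5+[391,0]).round())
  ya+=.1
for P in((.542,.011,.155),(.5233,.0144,.166),(.5233,.0144,.170)): print(P,(proj('scene',P)[0]-[250,130])*2.5+[391,0],(proj('top',P)[0]-[250,120])*2.3)
E
```

```text
[0.46  0.052 0.193] [483. 178.]
[0.453 0.021 0.193] [492. 203.]
[ 0.443 -0.033  0.181] [508. 258.]
[ 0.443 -0.033  0.103] [511. 315.]
[0.453 0.021 0.103] [496. 269.]
[0.453 0.021 0.058] [498. 299.]
[0.46  0.052 0.193] [483. 178.]
[0.457 0.021 0.193] [495. 202.]
[ 0.452 -0.034  0.181] [518. 256.]
[ 0.452 -0.034  0.103] [520. 312.]
[0.457 0.021 0.103] [499. 268.]
[0.457 0.021 0.058] [501. 298.]
(0.542, 0.011, 0.155) [586.20831394 205.56404977] [202.90826372 163.12713289]
(0.5233, 0.0144, 0.166) [566.33980597 201.82101344] [199.62949379 181.34462437]
(0.5233, 0.0144, 0.17) [566.35451763 198.79509485] [199.79015156 181.1566362 ]
```

```bash
python3 - <<'E'
from h import *
b=manip.snapshot('scene');cv2.imwrite('pics/h2.png',cv2.resize(b[185:275,255:375],None,fx=6.4,fy=6.4,interpolation=2))
E
```

```text
(no output)
```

View pics/h2.png

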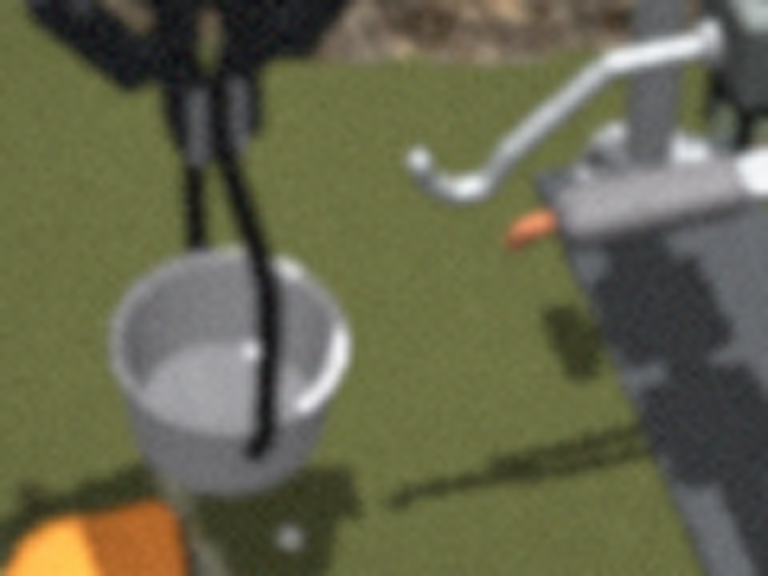

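Request:
{"fn": "send_rows", "kwargs": {
  "commands": [
    {"delta_pos": [1.5, -0.2, 0.1], "yaw": 0.015},
    {"delta_pos": [1.5, -0.2, 0.1], "yaw": 0},
    {"delta_pos": [1.5, -0.2, 0.1], "yaw": 0},
    {"delta_pos": [1.5, -0.2, 0], "yaw": 0},
    {"delta_pos": [1.0, -0.2, 0], "yaw": 0},
    {"delta_pos": [0, 0, 0], "yaw": 0}
  ]
}}

```text
t: 5.82
tcp_pos: [0.5376, 0.0428, 0.1779]
tool_rot: [0.766, 0.643, -0.004, -0.007]
force: [-0.2, -0.2, -1.3]
finger_gap: 0.069
```

Request:
{"fn": "send_rows", "kwargs": {
  "commands": [
    {"delta_pos": [1.0, 0.0, -0.2], "yaw": 0},
    {"delta_pos": [0, 0, -0.2], "yaw": 0}
  ]
}}

```text
t: 6.08
tcp_pos: [0.5477, 0.043, 0.1736]
tool_rot: [0.766, 0.643, -0.004, -0.007]
force: [0.2, -0.2, -1.6]
finger_gap: 0.068
```

```bash
python3 - <<'E'
from h import *
b=manip.snapshot('scene');cv2.imwrite('pics/h3.png',cv2.resize(b[165:255,285:405],None,fx=6.4,fy=6.4,interpolation=2))
s=manip.sense();print(s['tcp_pos'],s['tool_rot'],s['force'])
E
```

```text
[0.54658321 0.04315817 0.17319829] [ 0.7657453   0.64307652 -0.00504303 -0.007829  ] [-0.10756369 -0.45456431 -1.26942745]
```

View pics/h3.png

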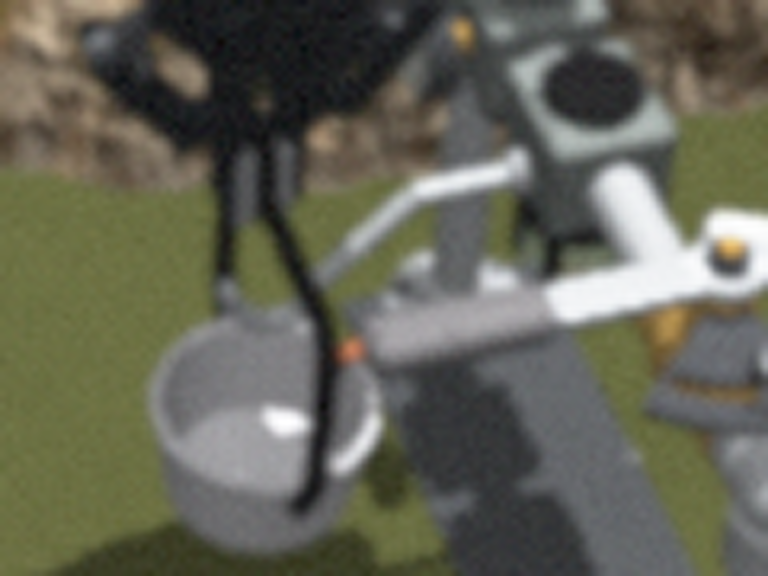

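The hook tip at (228,290) is in front of the bar and the rising rod at (325,280) is behind it, so the bail straddles the hook. The drain end, at (350,350), is over the mouth. Lowering by feel.

Request:
{"fn": "send_rows", "kwargs": {
  "commands": [
    {"delta_pos": [-0.1, 0, -0.8], "yaw": 0},
    {"delta_pos": [-0.1, 0, -0.8], "yaw": 0},
    {"delta_pos": [0, 0, -0.8], "yaw": 0},
    {"delta_pos": [0, 0, -0.2], "yaw": 0}
  ]
}}

```text
t: 6.62
tcp_pos: [0.5426, 0.0435, 0.1449]
tool_rot: [0.766, 0.643, -0.006, -0.009]
force: [-0.1, -0.5, -1.9]
finger_gap: 0.073
```

Request:
{"fn": "send_rows", "kwargs": {
  "commands": [
    {"delta_pos": [0.4, 0, -0.3], "yaw": 0},
    {"delta_pos": [0.1, 0, -0.3], "yaw": 0},
    {"delta_pos": [0.1, 0, -0.2], "yaw": 0}
  ]
}}

```text
t: 7.0
tcp_pos: [0.5482, 0.0436, 0.1383]
tool_rot: [0.766, 0.643, -0.007, -0.009]
force: [-6.7, 1.3, 13.9]
finger_gap: 0.065
```

Request:
{"fn": "send_rows", "kwargs": {
  "commands": [
    {"delta_pos": [-0.3, 0, 0.0], "yaw": 0},
    {"delta_pos": [0, 0, -0.1], "yaw": 0}
  ]
}}

```text
t: 7.25
tcp_pos: [0.547, 0.0434, 0.1394]
tool_rot: [0.766, 0.643, -0.005, -0.008]
force: [-4.5, -1.1, 4.9]
finger_gap: 0.068
```

```bash
python3 - <<'E'
from h import *
b=manip.snapshot('scene');cv2.imwrite('pics/h4.png',cv2.resize(b[165:255,285:405],None,fx=6.4,fy=6.4,interpolation=2))
s=manip.sense();print(s['tcp_pos'],s['tool_rot'],s['force'])
E
```

```text
[0.54693996 0.04339917 0.13928503] [ 0.76558968  0.64325877 -0.00550631 -0.00776317] [-2.52417157 -0.14243872  5.32157777]
```

View pics/h4.png

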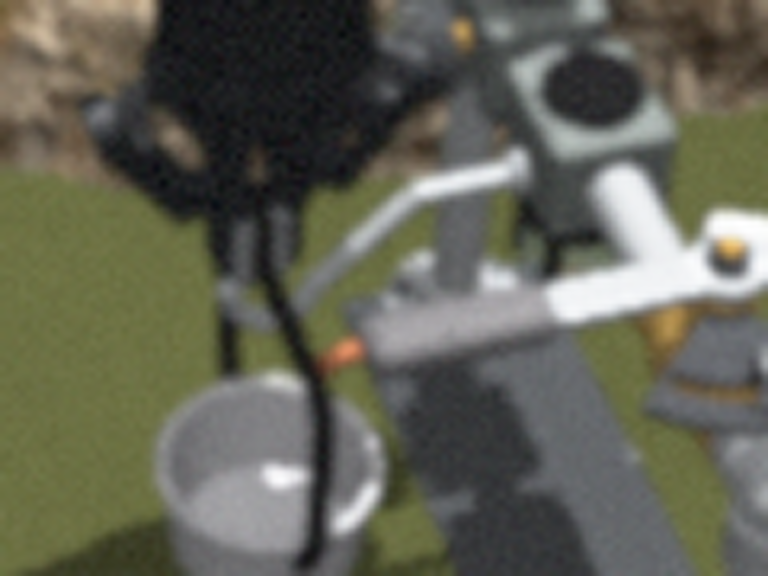

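The bar lies in the hook's trough at about (283,305), behind the tip at (232,290), and the force shows it resting there. Releasing.

Request:
{"fn": "send_rows", "kwargs": {
  "commands": [
    {"delta_pos": [-0.1, 0, -0.1], "yaw": 0},
    {"delta_pos": [0, 0, 0], "yaw": 0},
    {"delta_pos": [0, 0, 0], "yaw": 0},
    {"delta_pos": [0, 0, 0], "yaw": 0},
    {"delta_pos": [0, 0, 0], "yaw": 0}
  ],
  "grip": 0.2
}}

```text
t: 7.92
tcp_pos: [0.5466, 0.0433, 0.1371]
tool_rot: [0.766, 0.643, -0.005, -0.008]
force: [0.5, 0.0, -0.5]
finger_gap: 0.401
```

Request:
{"fn": "send_rows", "kwargs": {
  "commands": [
    {"delta_pos": [0, 0, 1], "yaw": 0},
    {"delta_pos": [0, 0, 3], "yaw": 0},
    {"delta_pos": [0, 0, 5], "yaw": 0},
    {"delta_pos": [0, 0, 5], "yaw": 0},
    {"delta_pos": [0, 0, 3], "yaw": 0},
    {"delta_pos": [0, 0, 0], "yaw": 0}
  ]
}}

```text
t: 8.68
tcp_pos: [0.5457, 0.0434, 0.3154]
tool_rot: [0.766, 0.643, -0.004, -0.007]
force: [1.1, 0.3, -0.4]
finger_gap: 0.398
```

```bash
python3 - <<'E'
from h import *
a=manip.snapshot('top');b=manip.snapshot('scene')
A=cv2.resize(a[120:240,290:430],None,fx=2.8,fy=2.8,interpolation=2);B=cv2.resize(b[150:260,280:410],None,fx=3,fy=3,interpolation=2)
h=max(A.shape[0],B.shape[0]);f=lambda I:cv2.copyMakeBorder(I,0,h-I.shape[0],0,0,cv2.BORDER_CONSTANT)
cv2.imwrite('pics/h5.png',np.hstack([f(A),f(B)]))
s=manip.sense();print(s['t'],s['tcp_pos'],s['tool_rot'],s['force'])
E
```

```text
8.775 [0.54393159 0.04359123 0.31222621] [ 0.76568129  0.64311923 -0.00665412 -0.00924836] [-0.32347691 -0.98449459 -0.07743926]
```

View pics/h5.png

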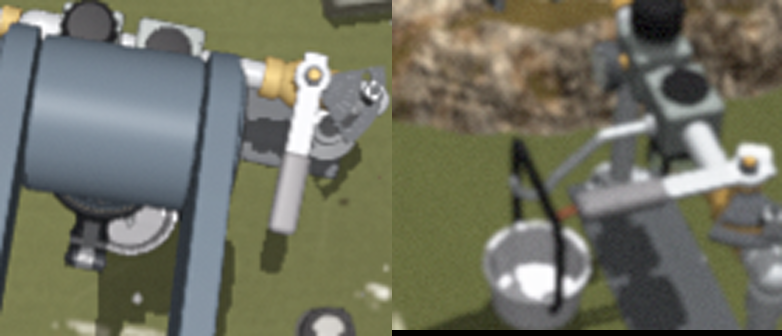

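The can hangs freely: bail on the hook, upright, with the drain end over the mouth at (565,212). The stop's screw head is at (370,92) in the top crop, which suggests contact at about 65 degrees of opening. Next: close the fingers and go to the left side of the lever grip.

Request:
{"fn": "send_rows", "kwargs": {
  "commands": [
    {"delta_pos": [0, -3, 0.2], "yaw": 0},
    {"delta_pos": [0.1, -3, 0], "yaw": 0},
    {"delta_pos": [0.1, -3, 0], "yaw": 0},
    {"delta_pos": [0.1, -2.2, 0], "yaw": 0},
    {"delta_pos": [0, 0, -3], "yaw": 0},
    {"delta_pos": [0, 0, -3], "yaw": 0},
    {"delta_pos": [0, 0, -1], "yaw": 0},
    {"delta_pos": [0, 0, 0], "yaw": 0}
  ],
  "grip": 1
}}

```text
t: 9.78
tcp_pos: [0.5385, -0.0698, 0.2283]
tool_rot: [0.765, 0.643, -0.014, -0.021]
force: [-0.2, -0.8, 0.8]
finger_gap: 0.001
```

```bash
cat > w.py <<'E'
from h import *
s=manip.sense();p=s['tcp_pos'];print(s['t'],p,s['q'].__class__,np.round(s['q'],2),np.round(s['force'],1))
stem=np.array([.6313,-.1176])
d=p[:2]-stem; print('r',np.linalg.norm(d))
for th in range(0,86,5):
    f=np.pi-.178+np.radians(th); e=np.array([np.cos(f),np.sin(f)]);n=np.array([-e[1],e[0]])
    P=stem+.092*e-.022*n; print(th,'pos',P.round(4),'push dir',n.round(2),'proj now: r %.4f s %.4f'%(d@e,-d@n))
E
python3 w.py
```

```text
9.775 [ 0.53853162 -0.06976771  0.22826884] <class 'numpy.ndarray'> [-0.33  0.44  1.61 -0.    1.15 -0.16] [-0.2 -0.8  0.8]
r 0.10437384657710494
0 pos [ 0.5446 -0.0797] push dir [-0.18 -0.98] proj now: r 0.0998 s 0.0307
5 pos [ 0.5417 -0.0874] push dir [-0.09 -1.  ] proj now: r 0.0967 s 0.0392
10 pos [ 0.5394 -0.0953] push dir [-0. -1.] proj now: r 0.0929 s 0.0475
15 pos [ 0.5378 -0.1034] push dir [ 0.08 -1.  ] proj now: r 0.0884 s 0.0554
20 pos [ 0.5369 -0.1116] push dir [ 0.17 -0.99] proj now: r 0.0833 s 0.0629
25 pos [ 0.5367 -0.1198] push dir [ 0.26 -0.97] proj now: r 0.0775 s 0.0699
30 pos [ 0.5373 -0.1281] push dir [ 0.34 -0.94] proj now: r 0.0711 s 0.0764
35 pos [ 0.5386 -0.1362] push dir [ 0.42 -0.91] proj now: r 0.0641 s 0.0823
40 pos [ 0.5405 -0.1442] push dir [ 0.5  -0.87] proj now: r 0.0567 s 0.0876
45 pos [ 0.5432 -0.152 ] push dir [ 0.57 -0.82] proj now: r 0.0489 s 0.0922
50 pos [ 0.5465 -0.1596] push dir [ 0.64 -0.77] proj now: r 0.0407 s 0.0961
55 pos [ 0.5505 -0.1668] push dir [ 0.7  -0.71] proj now: r 0.0321 s 0.0993
60 pos [ 0.5551 -0.1737] push dir [ 0.76 -0.65] proj now: r 0.0233 s 0.1017
65 pos [ 0.5603 -0.1801] push dir [ 0.82 -0.58] proj now: r 0.0144 s 0.1034
70 pos [ 0.566 -0.186] push dir [ 0.86 -0.5 ] proj now: r 0.0053 s 0.1042
75 pos [ 0.5722 -0.1915] push dir [ 0.9  -0.43] proj now: r -0.0038 s 0.1043
80 pos [ 0.5789 -0.1963] push dir [ 0.94 -0.35] proj now: r -0.0129 s 0.1036
85 pos [ 0.586  -0.2006] push dir [ 0.97 -0.26] proj now: r -0.0218 s 0.1021
```

Request:
{"fn": "send_rows", "kwargs": {
  "commands": [
    {"delta_pos": [0.3, -1.0, 0.3], "yaw": 0.05},
    {"delta_pos": [0, -0.8, 0.1], "yaw": 0.08},
    {"delta_pos": [0, -0.8, 0.1], "yaw": 0.08},
    {"delta_pos": [-0.1, -0.8, 0.1], "yaw": 0.08},
    {"delta_pos": [0, -0.8, 0], "yaw": 0.08},
    {"delta_pos": [0, -0.8, 0], "yaw": 0.08}
  ]
}}

```text
t: 10.52
tcp_pos: [0.5364, -0.1122, 0.2352]
tool_rot: [0.596, 0.802, -0.018, -0.026]
force: [0.6, 2.1, -2.1]
finger_gap: -0.001
```

```bash
python3 w.py | grep -E "^[0-9]+\.|^r|^25|^30|^35"
```

```text
10.525 [ 0.53639563 -0.11221201  0.23521848] <class 'numpy.ndarray'> [-0.4   0.44  1.58 -0.02  1.18 -0.68] [ 0.6  2.1 -2.1]
r 0.0950571959870541
25 pos [ 0.5367 -0.1198] push dir [ 0.26 -0.97] proj now: r 0.0904 s 0.0295
30 pos [ 0.5373 -0.1281] push dir [ 0.34 -0.94] proj now: r 0.0875 s 0.0372
35 pos [ 0.5386 -0.1362] push dir [ 0.42 -0.91] proj now: r 0.0839 s 0.0447
```

Request:
{"fn": "send_rows", "kwargs": {
  "commands": [
    {"delta_pos": [0.05, -0.8, 0], "yaw": 0.08},
    {"delta_pos": [0.1, -0.8, 0], "yaw": 0.08},
    {"delta_pos": [0.15, -0.8, 0], "yaw": 0.08}
  ]
}}

```text
t: 10.9
tcp_pos: [0.5372, -0.1323, 0.2356]
tool_rot: [0.492, 0.87, -0.019, -0.028]
force: [-1.2, 2.5, -2.3]
finger_gap: 0.001
```

Request:
{"fn": "send_rows", "kwargs": {
  "commands": [
    {"delta_pos": [0.3, -0.6, 0], "yaw": 0.07},
    {"delta_pos": [0.3, -0.5, 0], "yaw": 0.07}
  ]
}}

```text
t: 11.15
tcp_pos: [0.5402, -0.1413, 0.236]
tool_rot: [0.427, 0.903, -0.021, -0.031]
force: [-3.3, 1.2, -0.5]
finger_gap: 0.001
```

Request:
{"fn": "send_rows", "kwargs": {
  "commands": [
    {"delta_pos": [0.25, -0.4, 0], "yaw": 0.05},
    {"delta_pos": [0.25, -0.4, 0], "yaw": 0.05}
  ]
}}

```text
t: 11.4
tcp_pos: [0.5418, -0.1472, 0.2363]
tool_rot: [0.38, 0.924, -0.022, -0.035]
force: [-4.1, 1.4, 0.2]
finger_gap: 0.003
```

Request:
{"fn": "send_rows", "kwargs": {
  "commands": [
    {"delta_pos": [0.27, -0.38, 0], "yaw": 0.05},
    {"delta_pos": [0.27, -0.38, 0], "yaw": 0.05}
  ]
}}

```text
t: 11.65
tcp_pos: [0.5438, -0.1527, 0.2366]
tool_rot: [0.331, 0.943, -0.024, -0.038]
force: [-3.3, 1.8, -0.8]
finger_gap: 0.001
```

Request:
{"fn": "send_rows", "kwargs": {
  "commands": [
    {"delta_pos": [0.3, -0.35, 0], "yaw": 0.05},
    {"delta_pos": [0.3, -0.35, 0], "yaw": 0.05}
  ]
}}

```text
t: 11.9
tcp_pos: [0.5463, -0.1579, 0.237]
tool_rot: [0.282, 0.958, -0.026, -0.042]
force: [-3.2, 1.4, -1.1]
finger_gap: -0.001
```

Request:
{"fn": "send_rows", "kwargs": {
  "commands": [
    {"delta_pos": [0.3, -0.33, 0], "yaw": 0.03},
    {"delta_pos": [0.3, -0.33, 0], "yaw": 0.03}
  ]
}}

```text
t: 12.15
tcp_pos: [0.5503, -0.1636, 0.2373]
tool_rot: [0.251, 0.967, -0.027, -0.043]
force: [-3.6, 1.1, 0.5]
finger_gap: -0.004
```

Request:
{"fn": "send_rows", "kwargs": {
  "commands": [
    {"delta_pos": [0.32, -0.3, 0], "yaw": 0.03},
    {"delta_pos": [0.32, -0.3, 0], "yaw": 0.03}
  ]
}}

```text
t: 12.4
tcp_pos: [0.5566, -0.1701, 0.2376]
tool_rot: [0.22, 0.974, -0.028, -0.043]
force: [-2.7, -0.0, 0.7]
finger_gap: 0.002
```

Request:
{"fn": "send_rows", "kwargs": {
  "commands": [
    {"delta_pos": [0.33, -0.3, 0], "yaw": 0.03}
  ]
}}

```text
t: 12.52
tcp_pos: [0.5601, -0.1735, 0.2377]
tool_rot: [0.205, 0.977, -0.029, -0.043]
force: [-3.7, 0.3, -0.4]
finger_gap: 0.0
```

Request:
{"fn": "send_rows", "kwargs": {
  "commands": [
    {"delta_pos": [0.33, -0.28, 0], "yaw": 0.03}
  ]
}}

```text
t: 12.65
tcp_pos: [0.5632, -0.1766, 0.2376]
tool_rot: [0.189, 0.981, -0.03, -0.043]
force: [-5.9, 0.7, 1.4]
finger_gap: 0.006
```

Request:
{"fn": "send_rows", "kwargs": {
  "commands": [
    {"delta_pos": [0.2, -0.12, 0], "yaw": 0}
  ]
}}

```text
t: 12.78
tcp_pos: [0.564, -0.1773, 0.2376]
tool_rot: [0.189, 0.981, -0.03, -0.045]
force: [-6.6, 2.3, 3.4]
finger_gap: 0.003
```

Request:
{"fn": "send_rows", "kwargs": {
  "commands": [
    {"delta_pos": [0.2, -0.12, 0], "yaw": 0}
  ]
}}

```text
t: 12.9
tcp_pos: [0.5643, -0.1777, 0.2376]
tool_rot: [0.188, 0.981, -0.029, -0.047]
force: [-6.2, 3.1, 3.5]
finger_gap: 0.008
```

Motion nearly stops at about 66 degrees while the force rises, which fits touching the buffer. Pressing a little harder now.

Request:
{"fn": "send_rows", "kwargs": {
  "commands": [
    {"delta_pos": [0.3, -0.18, 0], "yaw": 0}
  ]
}}

```text
t: 13.02
tcp_pos: [0.5651, -0.1784, 0.2377]
tool_rot: [0.187, 0.981, -0.028, -0.05]
force: [-9.9, 3.8, 4.3]
finger_gap: -0.002
```

Request:
{"fn": "send_rows", "kwargs": {
  "commands": [
    {"delta_pos": [0.35, -0.22, 0], "yaw": 0}
  ]
}}

```text
t: 13.15
tcp_pos: [0.5653, -0.1786, 0.2377]
tool_rot: [0.187, 0.98, -0.027, -0.055]
force: [-11.7, 5.5, 6.3]
finger_gap: 0.002
```

Request:
{"fn": "send_rows", "kwargs": {
  "commands": [
    {"delta_pos": [0.38, -0.24, 0], "yaw": 0}
  ]
}}

```text
t: 13.28
tcp_pos: [0.5652, -0.1786, 0.2378]
tool_rot: [0.186, 0.98, -0.025, -0.061]
force: [-11.7, 5.6, 6.5]
finger_gap: 0.001
```

Request:
{"fn": "send_rows", "kwargs": {
  "commands": [
    {"delta_pos": [-0.8, 0.56, 0], "yaw": 0},
    {"delta_pos": [-1.6, 1.1, 0], "yaw": 0},
    {"delta_pos": [-1.6, 1.1, 0], "yaw": 0},
    {"delta_pos": [0, 0, 3], "yaw": 0},
    {"delta_pos": [-1, 0, 5], "yaw": 0},
    {"delta_pos": [-2, 4, 3], "yaw": 0},
    {"delta_pos": [-2, 5, 0], "yaw": 0},
    {"delta_pos": [-2, 5, 0], "yaw": 0},
    {"delta_pos": [-2, 6, 0], "yaw": 0},
    {"delta_pos": [0, 6, 0], "yaw": 0}
  ]
}}

```text
t: 14.52
tcp_pos: [0.4512, 0.1092, 0.3574]
tool_rot: [0.187, 0.982, -0.024, -0.031]
force: [1.4, 0.1, 0.3]
finger_gap: 0.003
```

Request:
{"fn": "send_rows", "kwargs": {
  "commands": [
    {"delta_pos": [0, 6, 0], "yaw": 0},
    {"delta_pos": [0, 6, 0], "yaw": 0},
    {"delta_pos": [0, 4, 0], "yaw": 0},
    {"delta_pos": [0, 0, 0], "yaw": 0}
  ]
}}

```text
t: 15.02
tcp_pos: [0.4565, 0.2814, 0.3612]
tool_rot: [0.182, 0.983, -0.016, -0.02]
force: [-0.3, 0.3, -0.2]
finger_gap: 0.002
```

```bash
python3 - <<'E'
from h import *
a=manip.snapshot('top');b=manip.snapshot('scene')
A=cv2.resize(a[115:255,300:440],None,fx=2.85,fy=2.85,interpolation=2);B=cv2.resize(b[145:265,285:415],None,fx=3,fy=3,interpolation=2)
h=max(A.shape[0],B.shape[0]);f=lambda I:cv2.copyMakeBorder(I,0,h-I.shape[0],0,0,cv2.BORDER_CONSTANT)
cv2.imwrite('pics/e.png',np.hstack([f(A),f(B)]))
a0=cv2.imread('pics/top0.png')
for n,(y0,y1,x0,x1) in dict(pot=(228,252,395,418),orange=(240,275,328,358),duct=(245,272,216,243)).items(): print(n,cv2.absdiff(a,a0)[y0:y1,x0:x1].mean())
s=manip.sense();print(s['t'],s['tcp_pos'],s['force'])
E
```

```text
pot 4.834541062801932
orange 5.591746031746032
duct 12.14769090077732
15.125 [0.45621468 0.27867306 0.36105641] [-0.52647782 -1.29465267  0.38951006]
```

View pics/e.png

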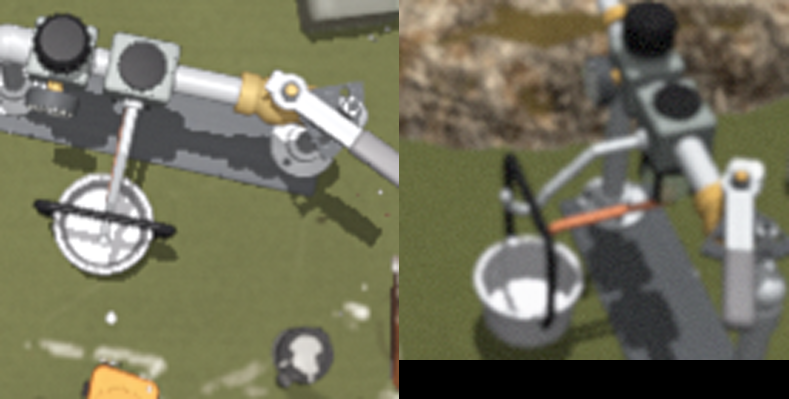

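```bash
python3 -c "
from station import manip
print(manip.sign_off())"
```

```text
the job is handed in; nothing more can be done
None
```

The can is hanging on its hook, the lever is against the travel stop, and I handed the job in at about 15 s. The hand-in reported no verdict.

- **Can:** I gripped the bail left of its middle, put it over the hook and let go. In the last pictures from both cameras it hangs upright on the hook, with the drain end over its mouth.
- **Lever:** I pushed it open with closed fingers. The travel stop took over at about 65 degrees, where the push rose from about 3 N to a steady 13 N across the grip. That is inside the 8–18 N seating range and well below forcing it. I then backed straight off, and the last picture shows the lever staying beside the stop.
- **Bearing force:** I couldn't measure the force left between lever and stop after letting go; I inferred it from that 13 N push.
- **Bystanders:** The paint pot and tape measure look the same before and after. The patch around the duct tape changed more (12 grey levels against about 5). The gripper was parked above it by then, so I put that down to the arm or its shadow; nothing came near the roll at bench height, but I didn't check it separately.
- **Robot:** It stands clear and touches nothing.

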